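Refit the vise handle and nip up the work

TASK

The vise has its handle out, standing knob up in the turning punch caddy. Lift the handle out, push it tip first down through the slanting eye in the vise screw as it stands, until the brass knob is home on the eye, then swing it over clockwise (seen from the front of the screw) until the screw comes to its stop and the blank is nipped, and let go. Leave the punch and chisel in the caddy and do not disturb the hammer or the green tin.

Things in the scene. Friction and masses are not known exactly. Their poses are not given: they have to be found in the camera images.
- handle: Loose vise handle, about 320 g: straight round steel bar 15 mm thick, 130 mm long, with a brass cylinder knob (27 mm diameter, 40 mm long) on its upper end; 170 mm in all. The last 11 mm of the tip taper to a flat 9 mm. It starts upright, knob up, tip on the floor of one of the caddy's holes. Origin: centre of the tip's end; z runs along the bar to the knob.
- handle_shoulder (a point): Centre of the knob's underside, where it meets the bar: 130 mm from the tip. It lies on eye_mouth when the handle is home.
- handle_grip (a point): Point on the bar's axis inside the knob, 28 mm above its underside and 12 mm below its top: a good grip point that leaves the fingertips clear of the eye when the handle is home.
- eye (a point): Centre of the cross eye at the front end of the vise screw, on the screw's axis, 132 mm above the bench. The eye is a steel ring 43 mm across and 44 mm long with a plain through bore 18.4 mm wide. z runs along the bore to its upper mouth; x runs along the screw's axis, level, from its front into the vise. Below the eye is free room: home and upright, the handle's tip ends 24 mm above the bench.
- eye_mouth (a point): Centre of the eye's upper mouth, 22 mm from its centre along the bore.
- vise: Blue-grey bench vise, its screw's front towards the robot, bolted down on an oak riser. Origin: on the bench below the eye; x runs along the screw from its front into the vise, z up. The moving jaw's front lies 70 mm along x from the eye (its foot 59 mm), 100 mm wide, top 208 mm above the bench; the black blank in the jaws, 117 to 124 mm along x, tops out at 219 mm and sticks out sideways.
- screw (a joint): Turn of the vise screw with its eye about the screw's axis, rad. 0: bore upright; negative: upper mouth leaning to the left, seen from the front of the screw. It starts between -0.70 and -0.38 and grows clockwise seen from the front (tightening: upper end goes over to the right) to a hard stop at 0.15, where the blank is gripped. Stiff (about 0.4 N m), it stays where it is left.
- caddy: Freely spinning punch caddy: a dark wood disc, 210 mm across, 16 mm thick, under an oak block 146 mm square, 60 mm high. Four holes, 18 mm wide and 48 mm deep, 48 mm off its centre in x and y. Origin: centre of the disc's underside, 14 mm above the bench; the block's top is 76 mm above the origin, the holes' floors 28 mm. Turns at a touch.
- punch: Loose black round punch, 95 mm long and 16 to 19 mm thick, upright in another hole of the caddy. Origin: centre of its foot.
- chisel: Loose black chisel, 100 mm long, standing edge up in a third hole, its flat part 28 mm wide. Origin: centre of its foot. Its top is 142 mm above the bench.
- hammer: Hammer lying on the bench beyond the caddy, 280 mm long. Origin: centre of its length, on the bench.
- tin: Open green tin box, 115 x 85 x 55 mm, on the bench between the robot and the work. Origin: centre of its underside.
Not all that is in view belongs to the job. Of the things like the handle, leave any that is pink; of the rest the larger one is meant. Leave any purple look-alike of the chisel alone.

How it is judged:
By the outcome, as a careful person would: the job done as asked, in the order asked, and still so for the second after the job is handed in, with the robot touching nothing.
It also fails if it takes over 51 s, if anything falls off the work surface, if the arm or the gripper's body presses on something with over 40 N, if the wrist force passes 120 N, or if a joint passes its speed limit or range.

ROBOT

A 6-joint arm with a two-finger parallel gripper is mounted at the origin on the work surface. World frame = base frame: x ahead of the robot, y to its left, z up, the work surface at z = 0. Lengths are in mm, angles in rad, forces in N, time in s.
With the tool pointing down it reaches from about 350 to 775 mm from the base axis. Payload 7.3 kg.
Tool frame: the origin (TCP) lies on the centre line of the jaws, within the pads' length; the fingertips stand 14 mm ahead of it and the grasp point (between the pads) lies 5 mm behind it; z points along the fingers, y is the line along which they close (so a half turn about z gives the same grasp; the last joint's range is limited). The gripper opens to 92 mm and grips with 3 to 60 N. Pads are 19 mm wide; open, the fingers measure 130 mm over their backs; the gripper's body (75 mm by 190 mm) begins 47 mm behind the grasp point.
Start: joints at [-1.457, 0.342, 1.524, -0, 1.275, -0.146], TCP at [134.887, -507.394, 240.741] pointing down, gripper open.
Joint ranges: [-2.53, 2.53], [-0.77, 2.02], [0.04, 2.7], [-1, 4.14], [0.28, 2.66], [-3.11, 3.11]. Speed limits (rad/s): [2.57, 2.57, 3.14, 3.14, 3.14, 3.14].

INTERFACE

Orientations are given as [roll, pitch, yaw] about the fixed x, y, z axes, in that order (R = Rz(yaw) Ry(pitch) Rx(roll)).
In Python, from plant import get_obs, capture, bot, spot_in, trace, pinpoint gives the robot as it stands.
- The arm moves only by the tool play_rows, never from a script. Its argument "rows" is a list of rows, each a list of 2 entries, a list of its own where there are three numbers: the shift along the world's x, y, z in units of 3 cm (1.0 is 3 cm), then the turn, a rotation vector about the world's x, y, z in units of 8 degrees (1.0 is 8 degrees). A call has 1 to 12 rows; each row shifts and turns the commanded pose from where the row before left it; what a row does not reach is not made up. A row lasts 1/8 s, in which the tool goes at most 62.5 mm and 10.7 degrees, less where a joint would pass 70% of its speed; a pose out of reach is approached as far as the arm can. A call with a number of a shift or a turn outside -1 to 1 is refused whole. A call with a gripper value outside its range is refused whole. "hand" is the opening, from -1 (shut) to 1 (fully open), set as the call begins (left out, the last holds). The fingers move at their own pace and stop on an object; the grip force is fixed at half the most. Time passes only in rows, so rows that do not move let the fingers close. It gives the time, the measured TCP pose, the force, the opening and the grip force at its end, in the units of the state.
- get_obs(): the state, without advancing time (a new reading comes with each control period).
- capture(name): name is "scene" or "top" or "wrist"; returns a dict with "frame" (420x560x3 uint8, red, green, blue), "fov_y" (degrees; the focal length in pixels is half the picture's height over the tangent of half this angle, whatever the lens; pixels are square), "cx", "cy" (the principal point, pixels), "rvec" (rotation vector, rad) and "tvec" (3), from world to camera coordinates, as OpenCV has them; the wrist camera has in their place "hand_eye" (4x4, takes a point from camera to tool coordinates, whose origin is the TCP and whose axes are the flange's). Camera axes: x right, y down, z forward; pixel columns grow to the right and rows downward; lengths in mm; the calibration is good to about 2 mm. A picture is of the moment at which its call begins: read the wrist's pose just before it. There is no depth.
- bot.close_job(): hands the job in; it is judged then, once.
Trained networks look in the newest picture that a camera, given by its name, has taken for a name from the list of things; names that differ only in an ending like _2 or _b are one class to them, and where a whole thing is asked for, a point or a joint stands for the part that bears it (a point fixed in the world has none). Each returns a list of dicts, best first, with "p" (0 to 1); they miss things now and then, are a little off and sometimes report something else, mostly with a low value. They report only what shows in the picture. A call takes as long as a camera call. They do not tell look-alikes from the thing itself.
- spot_in(query, camera): "at" ([row, column] in pixels, amid what is visible of it).
- trace(query, camera): "mask" (420x560 bool, what is visible of it) and "at" ([row, column] in pixels, amid what is visible of it).
- pinpoint(query, camera): "at" ([row, column] in pixels: a listed point, or the origin of a listed thing).
The state is a dict: "time": time; "joint_positions": joint angles; "dq": joint speeds; "tau": joint torques, N m; "tool_pos": TCP position; "tcp_rot": TCP orientation; "contact_force": force on the tool from outside, world axes, zero at the start; "moment": the same for the moment, N m; "grip_width": finger opening in mm; "finger_force": force on a finger pad.
Only numpy, scipy, OpenCV 4.12 (cv2) and the standard library are available. Lean on these libraries where they do the work, as an engineer would, in place of code of your own. Each camera call takes 0.05 s, during which the arm holds its last target. There are 200 camera calls.

## Working session

There is one attempt and no reset: what is moved stays moved. The work goes in short steps, Python scripts to look and compute and a tool call to move; the robot and the scene stay as the last step left them, time stands still between calls to the robot, and variables do not carry over. Pictures are saved under pics/ and viewed, at most 10 in all, crops included, and the job is handed in when it is done.

Besides the shell and the picture viewer there is one more tool, called after ">>>" as name([rows], argument=value, ...), one row to a line, values as JSON. play_rows: Moves the arm, as the interface text tells. Shifts and turns lie within -1 to 1; 1 stands for 3 cm of shift or 8 degrees of turn. Its arguments: {"type":"object","properties":{"rows":{"type":"array"},"hand":{"type":"number"}},"required":["rows"]}

```bash
ls; mkdir -p pics; cat > h.py <<'E'
import numpy as np, cv2
from plant import get_obs, capture, bot, spot_in, trace, pinpoint
from scipy.spatial.transform import Rotation as Ro
def cam(c,obs=None):
    f=210/np.tan(np.radians(c['fov_y'])/2)
    K=np.array([[f,0,c['cx']],[0,f,c['cy']],[0,0,1.]])
    if 'hand_eye' in c:
        T=np.eye(4);T[:3,:3]=Ro.from_euler('xyz',obs['tcp_rot']).as_matrix();T[:3,3]=obs['tool_pos']
        W=np.linalg.inv(T@np.array(c['hand_eye'])); R,t=W[:3,:3],W[:3,3]
    else: R=cv2.Rodrigues(np.array(c['rvec'],float))[0]; t=np.array(c['tvec'],float).ravel()
    return K,R,t
def ray(C,rc):
    K,R,t=C; d=R.T@np.linalg.inv(K)@np.array([rc[1],rc[0],1.]); return -R.T@t,d/np.linalg.norm(d)
def onz(C,rc,z):
    o,d=ray(C,rc); return o+d*(z-o[2])/d[2]
def tri(L):
    A=0;b=0;
    for o,d in L:
        P=np.eye(3)-np.outer(d,d);A=A+P;b=b+P@o
    p=np.linalg.solve(A,b); return p,[np.linalg.norm((np.eye(3)-np.outer(d,d))@(p-o)) for o,d in L]
def proj(C,p):
    K,R,t=C; q=K@(R@np.array(p,float)+t); return q[1]/q[2],q[0]/q[2]
def save(c,n): cv2.imwrite('pics/'+n,cv2.cvtColor(c['frame'],cv2.COLOR_RGB2BGR))
E
python3 - <<'E'
from h import *
o=get_obs();print(o)
for n in ['scene','top','wrist']:
    c=capture(n);save(c,n+'1.png');C=cam(c,o);print(n,'pos',-C[1].T@C[2], C[0][0,0],c['cx'],c['cy'])
    for q in ['handle_shoulder','handle_grip','handle','eye','eye_mouth','caddy','vise']:
        print(q,[(np.round(d['at'],1).tolist(),round(d['p'],2)) for d in pinpoint(q,n)[:4]])
E
```

```text
pics
{'time': 0.0, 'joint_positions': array([-1.45702407e+00,  3.42726331e-01,  1.52502950e+00, -1.39858724e-05,
        1.27538095e+00, -1.46031324e-01]), 'dq': array([-0.0003331 , -0.00153275,  0.00109249,  0.00058859, -0.00071274,
        0.00061794]), 'tau': array([-2.41495372e-04, -4.31239772e+01, -2.44220835e+01,  7.16014858e-02,
        5.59158681e-02, -1.35685577e-04]), 'tool_pos': array([ 134.82486492, -506.9921313 ,  240.03871217]), 'tcp_rot': array([-3.14006302e+00, -2.11458410e-04,  2.59807500e-01]), 'contact_force': array([-0.95130045, -0.49327689,  0.41770614]), 'moment': array([-0.00985863,  0.0291917 , -0.00267553]), 'finger_force': 0.0, 'grip_width': 91.86533266182624}
scene pos [1211.43818684 -346.01440428  657.99190577] 482.071510247868 276.22442310729423 207.759663387097
handle_shoulder [([339.5, 306.3], 0.92), ([218.2, 225.1], 0.85), ([332.6, 251.8], 0.73), ([271.7, 210.1], 0.49)]
handle_grip [([209.8, 219.4], 0.95), ([323.5, 249.7], 0.68), ([325.8, 308.1], 0.62)]
handle [([370.5, 299.0], 0.95), ([389.6, 252.1], 0.9), ([189.8, 382.6], 0.36)]
eye [([190.2, 384.1], 0.85)]
eye_mouth [([177.9, 387.3], 0.84)]
caddy [([265.4, 210.8], 0.66), ([349.0, 236.1], 0.57)]
vise []
top pos [ 446.57262096 -128.61490451 1109.61595835] 534.5210844720029 275.74002646008427 205.51847245000917
handle_shoulder [([174.8, 344.0], 0.83), ([77.0, 342.3], 0.78), ([87.7, 297.7], 0.59)]
handle_grip [([173.8, 341.0], 0.85), ([73.1, 342.4], 0.71), ([82.1, 297.3], 0.66), ([249.1, 358.3], 0.15)]
handle [([184.7, 333.7], 0.82), ([100.0, 296.5], 0.64), ([98.5, 332.7], 0.62), ([302.0, 234.3], 0.41)]
eye [([207.7, 168.1], 0.67)]
eye_mouth [([207.6, 159.4], 0.61)]
caddy [([221.0, 346.5], 0.93)]
vise [([215.7, 180.2], 0.79)]
wrist pos [ 214.64345051 -486.21953603  383.37180897] 293.81538362798455 275.72212428672776 210.62434329280353
handle_shoulder []
handle_grip []
handle []
eye []
eye_mouth []
caddy []
vise []
```

View pics/scene1.png

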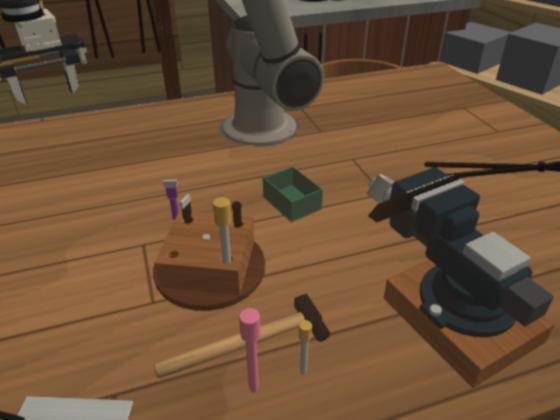

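View pics/top1.png

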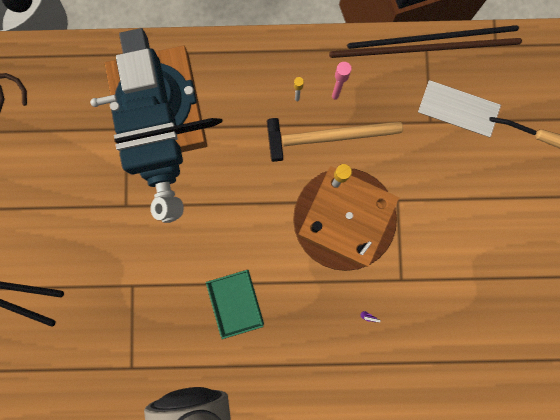

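The scene view shows the brass-knobbed handle standing in the caddy at about (205,222), and the top view shows it at (173,343). The eye is at scene (190,384) and top (207,167). The pink and small brass handles lie beyond the hammer, and the purple chisel is a decoy.

```bash
python3 - <<'E'
from h import *
S=capture('scene');T=capture('top');CS,CT=cam(S),cam(T)
def best(q,n,near):
    L=[d for d in pinpoint(q,n) if np.hypot(*(np.array(d['at'])-near))<25]; return L[0]['at'] if L else None
for q,a,b in [('handle_grip',(208,221),(174,342)),('handle_shoulder',(220,225),(178,340)),('eye',(190,384),(207,167)),('eye_mouth',(178,387),(207,160))]:
    u=best(q,'scene',a);v=best(q,'top',b); print(q,u,v)
    if u is not None and v is not None:print(tri([ray(CS,u),ray(CT,v)]))
print('caddy top c',onz(CT,(215.5,349),90),'grip@200',onz(CT,(173.8,341),200),'eye@132',onz(CT,(207.7,168.1),132), 'mouth', onz(CT,(207.6,159.4),151))
for r,c in [(221,168),(145,117),(126,172.5)]: pass
for q in ['vise','tin','hammer','punch','chisel']:
    for d in pinpoint(q,'top')[:2]: print(q,d['at'],d['p'],onz(CT,d['at'],0))
# vise direction: blank/jaw line pixels and ends of screw housing
print(onz(CT,(125,175),208),onz(CT,(135,116),208), onz(CT,(144,118),208),onz(CT,(136,176),208))
E
```

```text
handle_grip None [169.9, 340.9]
handle_shoulder [221.1, 224.7] [173.1, 344.0]
(array([ 611.51248218, -241.27784999,  173.64681222]), [np.float64(4.288863557403686), np.float64(4.288863557403683)])
eye [187.2, 385.2] [207.6, 169.3]
(array([562.56804007,  77.85639697, 134.68993033]), [np.float64(5.520441455473863), np.float64(5.520441455473891)])
eye_mouth [179.3, 384.6] None
caddy top c [ 542.74959732 -262.5608248    90.        ] grip@200 [ 604.81873987 -236.97316108  200.        ] eye@132 [560.37630521  75.47204397 132.        ] mouth [558.68666701  87.25772545 151.        ]
vise [215.8, 180.7] 0.93 [558.14789593  76.63417111   0.        ]
tin [304.2, 237.6] 0.9 [373.8174521  -39.97113702   0.        ]
hammer [133.7, 338.6] 0.57 [ 725.89262132 -258.70860948    0.        ]
hammer [219.7, 345.9] 0.19 [ 542.60135552 -267.62054693    0.        ]
punch [230.8, 313.7] 0.58 [ 520.90278551 -199.98835109    0.        ]
chisel [313.4, 365.2] 0.61 [ 350.08426083 -300.06695946    0.        ]
chisel [249.8, 357.4] 0.43 [ 479.67140715 -289.13090106    0.        ]
[695.36374967  48.01338126 208.        ] [679.98332222 150.13346257 208.        ] [664.02031672 146.45524936 208.        ] [675.85586715  46.26342223 208.        ]
```

>>> play_rows([
  [[0.96,0.6,0.4],[0,0,-0.93]],
  [[0.96,0.6,0.4],[0,0,0]],
  [[0.96,0.6,0.4],[0,0,0]],
  [[0.96,0.6,0.4],[0,0,0]],
  [[0.96,0.6,0.4],[0,0,0]],
  [[0.96,0.6,0.4],[0,0,0]],
  [[0.96,0.6,0.4],[0,0,0]],
  [[0.96,0.6,0.4],[0,0,0]],
  [[0.96,0.6,0.4],[0,0,0]],
  [[0.96,0.6,0.4],[0,0,0]],
  [[0.96,0.6,0.4],[0,0,0]],
  [[0.96,0.6,0.4],[0,0,0]],
], hand=1)

```text
time: 3.45
tool_pos: [481.4, -290.7, 385.1]
tcp_rot: [3.141, 0.0, 0.13]
contact_force: [-0.2, -0.3, 0.1]
grip_width: 91.8
finger_force: 0.0
```

>>> play_rows([
  [[0,0,0],[0,0,0]],
  [[0,0,0],[0,0,0]],
])

```text
time: 3.7
tool_pos: [480.0, -291.6, 384.2]
tcp_rot: [-3.141, 0.001, 0.13]
contact_force: [-0.0, -0.0, -0.3]
grip_width: 91.5
finger_force: 0.0
```

```bash
python3 - <<'E'
from h import *
o=get_obs();print(o['time'],o['tool_pos'],o['tcp_rot'],o['joint_positions'])
c=capture('wrist');save(c,'w1.png');C=cam(c,o);print(-C[1].T@C[2])
for q in ['handle_shoulder','handle_grip','handle','caddy']:
    print(q,[(np.round(d['at'],1).tolist(),round(d['p'],2)) for d in pinpoint(q,'wrist')[:4]])
print('exp grip',proj(C,(606,-238,200)),'shoulder',proj(C,(606,-238,172)))
E
```

```text
3.7 [ 479.98985486 -291.585558    384.24930452] [-3.14135915e+00  1.04503473e-03  1.30045214e-01] [-6.82035836e-01  3.51689294e-01  1.12280937e+00 -6.00587945e-04
  1.66798241e+00  7.58657387e-01]
[ 561.98454171 -280.98852792  527.48008464]
handle_shoulder [([69.4, 240.9], 0.78), ([134.6, 221.2], 0.25)]
handle_grip [([62.6, 241.6], 0.75)]
handle [([80.9, 254.7], 0.67)]
caddy [([126.0, 261.7], 0.7), ([66.9, 243.8], 0.26)]
exp grip (np.float64(66.81730004085422), np.float64(239.26833939026233)) shoulder (np.float64(71.01528990994822), np.float64(242.27413449633102))
```

View pics/w1.png

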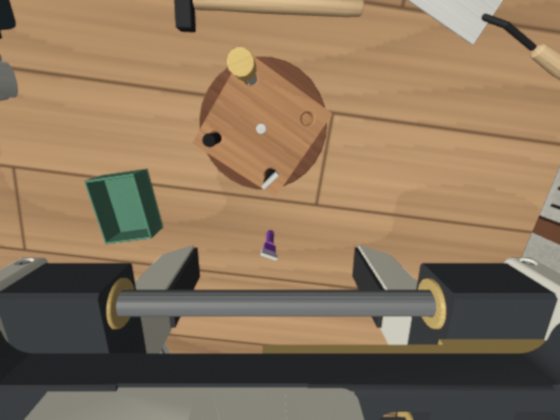

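The wrist view shows the knob top at about (62,240), the punch at (139,211) and the chisel at (180,270). The caddy is still, with the handle near the expected spot.

```bash
python3 - <<'E'
from h import *
o=get_obs();c=capture('wrist');C=cam(c,o);f=c['frame']
hsv=cv2.cvtColor(f,cv2.COLOR_RGB2HSV)
def top(f,r0,r1,c0,c1):
    h=cv2.cvtColor(f,cv2.COLOR_RGB2HSV)[r0:r1,c0:c1]
    m=((h[...,0]>=18)&(h[...,0]<=32)&(h[...,1]>140)&(h[...,2]>150)).astype(np.uint8)
    r,cc=np.nonzero(m); return m.sum(),r.min()+r0,r.max()+r0,cc.min()+c0,cc.max()+c0,(r.mean()+r0,cc.mean()+c0)
a=top(f,40,95,215,270);print(a)
t=capture('top');CT=cam(t);b=top(t['frame'],155,195,325,360);print(b)
for q in('handle',):
  for n,X,near in(('wrist',C,(65,242)),('top',CT,(178,340))):
    for d in trace(q,n):
        if np.hypot(*(np.array(d['at'])-near))<25:
            r,cc=np.nonzero(d['mask']);print(n,d['p'],r.min(),r.max(),cc.min(),cc.max())
print(onz(C,a[5],206),onz(CT,b[5],206),tri([ray(C,a[5]),ray(CT,b[5])]))
print(onz(C,(62,240),212),onz(CT,(172.5,343.5),212))
for n,X in(('w',C),('t',CT)):print(n,proj(X,(606,-238,212)),proj(X,(606,-238,42)))
E
```

```text
Traceback (most recent call last):
ValueError: zero-size array to reduction operation minimum which has no identity
```

```bash
python3 - <<'E'
from h import *
o=get_obs();c=capture('wrist');C=cam(c,o);f=c['frame']
t=capture('top');CT=cam(t)
def top(f,s,R=25):
    h=cv2.cvtColor(f,cv2.COLOR_RGB2HSV).astype(int); ref=h[s[0],s[1]]; print(ref)
    m=(abs(h-ref)<[4,45,40]).all(2); k=np.zeros(m.shape,bool);k[s[0]-R:s[0]+R,s[1]-R:s[1]+R]=1
    n,l=cv2.connectedComponents((m&k).astype(np.uint8)); r,cc=np.nonzero(l==l[s[0],s[1]])
    return len(r),r.min(),r.max(),cc.min(),cc.max(),((r.min()+r.max())/2,(cc.min()+cc.max())/2)
a=top(f,(62,240));b=top(t['frame'],(172,343));print(a,b)
print(onz(C,a[5],212),onz(CT,b[5],212),onz(C,(62,240),212),onz(CT,(172.5,343.5),212))
for n,X in(('w',C),('t',CT)):print(n,proj(X,(606,-238,212)),proj(X,(606,-238,42)))
E
```

```text
[ 21 113 217]
[ 21 200 227]
(637, np.int64(47), np.int64(76), np.int64(226), np.int64(252), (np.float64(61.5), np.float64(239.0))) (193, np.int64(164), np.int64(178), np.int64(334), np.int64(350), (np.float64(171.0), np.float64(342.0)))
[ 609.25710948 -239.2729863   212.        ] [ 607.52072813 -237.41096584  212.        ] [ 608.94353791 -240.27733895  212.        ] [ 604.87756014 -239.8689184   212.        ]
w (np.float64(64.97986341274256), np.float64(237.39608984389608)) (np.float64(84.15854525808308), np.float64(251.23514510958688))
t (np.float64(171.87347813627755), np.float64(342.37765596285885)) (np.float64(186.8541115828584), np.float64(332.62783551473336))
```

>>> play_rows([
  [[0.853,0.35,-0.8],[0,0,0]],
  [[0.853,0.35,-0.8],[0,0,0]],
  [[0.853,0.35,-0.8],[0,0,0]],
  [[0.853,0.35,-0.8],[0,0,0]],
  [[0.853,0.35,-0.8],[0,0,0]],
  [[0,0,0],[0,0,0]],
  [[0,0,0],[0,0,0]],
])

```text
time: 4.97
tool_pos: [608.2, -239.3, 265.3]
tcp_rot: [3.141, -0.0, 0.13]
contact_force: [0.4, -0.1, 1.4]
grip_width: 91.5
finger_force: 0.0
```

```bash
python3 - <<'E'
from h import *
o=get_obs();print(o['tool_pos'],o['tcp_rot']);c=capture('wrist');save(c,'w2.png');C=cam(c,o)
R,T=Ro.from_euler('xyz',o['tcp_rot']).as_matrix(),o['tool_pos']
print('tool axis at knob top',proj(C,T+R@[0,0,T[2]-212]),'cand',proj(C,(608,-239,212)))
E
```

```text
[ 608.23065777 -239.30298232  265.33059459] [ 3.14088116e+00 -2.34506008e-04  1.29884070e-01]
tool axis at knob top (np.float64(237.83112919821517), np.float64(275.629655708818)) cand (np.float64(238.0902885810021), np.float64(275.120465632958))
```

View pics/w2.png

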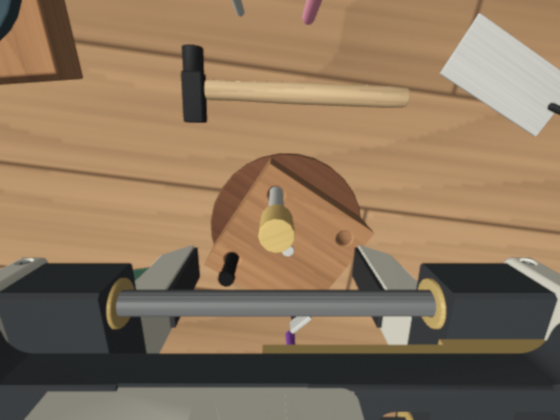

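The knob top sits at (235,276), within about 1 mm of the tool axis. I'll descend and grip.

>>> play_rows([
  [[0.02,0,-0.78],[0,0,0]],
  [[0,0,-0.78],[0,0,0]],
  [[0,0,-0.78],[0,0,0]],
  [[0,0,0],[0,0,0]],
  [[0,0,0],[0,0,0]],
])

```text
time: 5.65
tool_pos: [609.4, -239.6, 196.5]
tcp_rot: [3.14, -0.002, 0.129]
contact_force: [0.4, -0.4, -0.3]
grip_width: 91.8
finger_force: 0.0
```

>>> play_rows([
  [[0,0,0],[0,0,0]],
  [[0,0,0],[0,0,0]],
  [[0,0,0],[0,0,0]],
  [[0,0,0],[0,0,0]],
  [[0,0,0],[0,0,0]],
  [[0,0,0],[0,0,0]],
], hand=-1)

```text
time: 6.4
tool_pos: [609.0, -238.9, 194.5]
tcp_rot: [3.142, 0.0, 0.13]
contact_force: [0.0, -0.5, 0.1]
grip_width: 36.7
finger_force: 0.0
```

>>> play_rows([
  [[0,0,0],[0,0,0]],
  [[0,0,0],[0,0,0]],
  [[0,0,0],[0,0,0]],
  [[0,0,0],[0,0,0]],
])

```text
time: 6.9
tool_pos: [609.0, -238.9, 194.5]
tcp_rot: [3.141, 0.0, 0.13]
contact_force: [-0.4, 0.3, -1.3]
grip_width: 26.2
finger_force: 30.0
```

>>> play_rows([
  [[0,0,0.5],[0,0,0]],
  [[0,0,0.9],[0,0,0]],
  [[0,0,0.9],[0,0,0]],
  [[0,0,0.9],[0,0,0]],
  [[0,0,0.9],[0,0,0]],
  [[0,0,0.9],[0,0,0]],
])

```text
time: 7.65
tool_pos: [608.8, -238.8, 346.3]
tcp_rot: [3.141, -0.0, 0.13]
contact_force: [0.1, 1.2, -2.8]
grip_width: 26.2
finger_force: 30.0
```

>>> play_rows([
  [[-0.2,0.4,0.16],[0,0,0]],
  [[-0.39,0.8,0.16],[0,0,0]],
  [[-0.39,0.85,0.16],[0,0,0]],
  [[-0.39,0.85,0.16],[0,0,0]],
  [[-0.39,0.85,0.16],[0,0,0]],
  [[-0.39,0.85,0.16],[0,0,0]],
  [[-0.39,0.85,0.16],[0,0,0]],
  [[-0.39,0.85,0.16],[0,0,0]],
  [[-0.39,0.85,0.16],[0,0,0]],
  [[-0.39,0.85,0.16],[0,0,0]],
  [[-0.39,0.85,0.16],[0,0,0]],
  [[-0.2,0.4,0.16],[0,0,0]],
])

```text
time: 9.15
tool_pos: [478.6, 40.1, 401.9]
tcp_rot: [-3.141, 0.001, 0.132]
contact_force: [0.7, -0.1, -1.4]
grip_width: 26.5
finger_force: 30.0
```

>>> play_rows([
  [[0,0,0],[0,0,0]],
  [[0,0,0],[0,0,0]],
  [[0,0,0],[0,0,0]],
])

```text
time: 9.52
tool_pos: [480.3, 37.9, 401.6]
tcp_rot: [3.142, 0.001, 0.129]
contact_force: [-0.3, 0.7, -2.4]
grip_width: 26.3
finger_force: 30.0
```

```bash
python3 - <<'E'
from h import *
o=get_obs();print(o['time'],o['tool_pos'],o['tcp_rot'],o['joint_positions'])
c=capture('wrist');save(c,'w3.png');C=cam(c,o)
for q in ['eye','eye_mouth','vise','handle','handle_shoulder']:
    print(q,[(np.round(d['at'],1).tolist(),round(d['p'],2)) for d in pinpoint(q,'wrist')[:3]])
print('exp eye',proj(C,(561,76,132)))
t=capture('top');save(t,'t2.png');s=capture('scene');save(s,'s2.png')
E
```

```text
9.525 [480.26776215  37.89914399 401.63096836] [3.14150040e+00 8.76296771e-04 1.28906119e-01] [-8.03338870e-02  1.86328638e-01  1.30083192e+00 -2.73239154e-04
  1.65527011e+00  1.36153334e+00]
eye [([111.7, 255.5], 0.68)]
eye_mouth [([116.3, 241.5], 0.72)]
vise [([117.2, 256.6], 0.7)]
handle [([201.1, 277.5], 0.65)]
handle_shoulder [([255.9, 273.9], 0.84)]
exp eye (np.float64(116.04087112947052), np.float64(255.1123476278613))
```

View pics/w3.png

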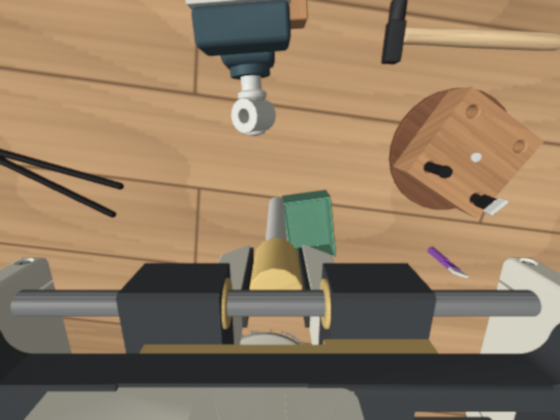

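The handle is held straight at (200–290,275). The eye is at about (115,253) and its mouth at about (117,243). The caddy still holds the punch and chisel.

```bash
python3 - <<'E'
from h import *
w=cv2.imread('pics/w3.png')[20:150,190:320];s=cv2.imread('pics/s2.png')[130:230,340:440];t=cv2.imread('pics/t2.png')[165:245,125:205]
r=lambda a,k:cv2.resize(a,(400,400),interpolation=cv2.INTER_CUBIC)
cv2.imwrite('pics/crop.png',np.hstack([r(w,4),r(t,4)]))
E
```

```text
(no output)
```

View pics/crop.png

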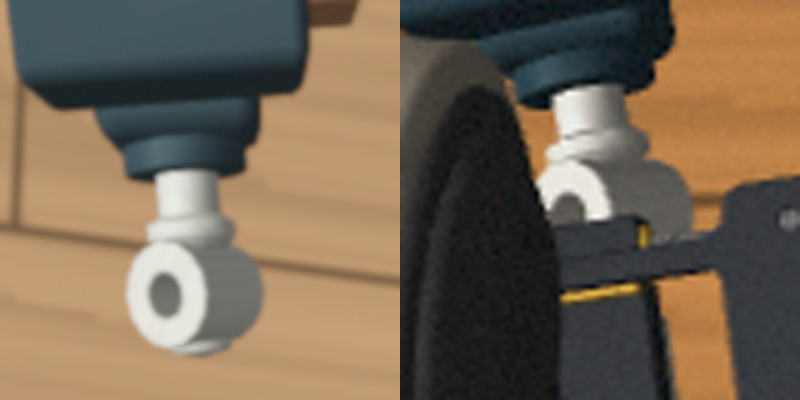

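>>> play_rows([
  [[0.27,0.7,0],[-0.92,-0.12,0]],
  [[0.27,0.7,0],[-0.92,-0.12,0]],
  [[0.27,0.7,0],[-0.92,-0.12,0]],
  [[0.27,0.7,-0.4],[-0.92,-0.12,0]],
  [[0.27,0.7,-0.7],[-0.92,-0.12,0]],
  [[0.27,0.7,-0.7],[0,0,0]],
  [[0.27,0.7,-0.7],[0,0,0]],
  [[0.24,0.67,-0.7],[0,0,0]],
  [[0,0,0],[0,0,0]],
  [[0,0,0],[0,0,0]],
  [[0,0,0],[0,0,0]],
])

```text
time: 11.3
tool_pos: [544.0, 205.2, 307.4]
tcp_rot: [2.494, -0.002, 0.129]
contact_force: [-0.5, 0.2, -2.2]
grip_width: 26.2
finger_force: 30.0
```

```bash
python3 - <<'E'
from h import *
o=get_obs();print(o['time'],o['tool_pos'],o['tcp_rot'],o['joint_positions'])
c=capture('wrist');save(c,'w4.png');C=cam(c,o);np.savez('w4.npz',pos=o['tool_pos'],rot=o['tcp_rot'])
for q in ['eye','eye_mouth','handle']:
    print(q,[(np.round(d['at'],1).tolist(),round(d['p'],2)) for d in pinpoint(q,'wrist')[:3]])
print('exp eye',proj(C,(561,76,132)))
im=cv2.imread('pics/w4.png');cv2.imwrite('pics/w4b.png',cv2.resize(im[0:300,130:430],(600,600),interpolation=cv2.INTER_CUBIC))
E
```

```text
11.3 [544.04077418 205.1599042  307.44305043] [ 2.49448023e+00 -1.76950170e-03  1.29144045e-01] [ 0.52152628  0.57215618  1.13706407 -0.59614823  1.68801915  1.97033893]
eye [([185.5, 273.6], 0.57)]
eye_mouth [([191.6, 272.1], 0.97)]
handle [([201.6, 277.0], 0.94), ([48.0, 346.1], 0.93), ([57.0, 373.7], 0.86)]
exp eye (np.float64(186.8272931796262), np.float64(274.52055709505856))
```

View pics/w4b.png

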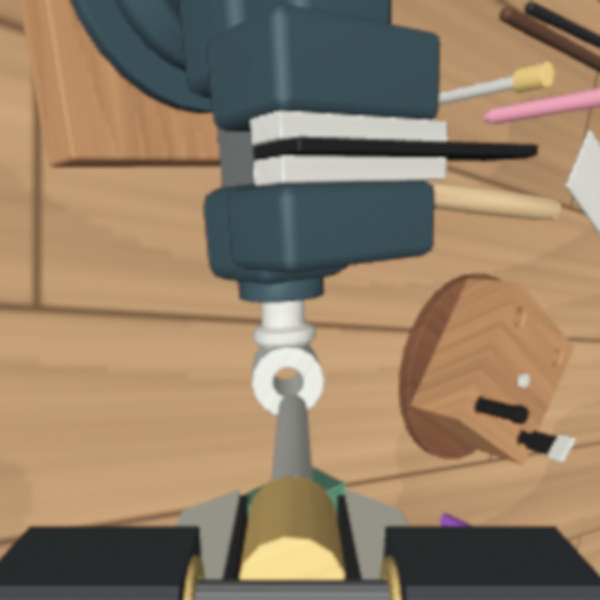

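The handle tip is right above the eye mouth. The mouth annulus is centred at crop (382,288), which is full-frame (191,274), and the bore is seen nearly end-on. Next I'll fit the eye pose.

```bash
cat > fit.py <<'E'
from h import *
from scipy.optimize import least_squares
c=capture('wrist');o=get_obs();C=cam(c,o)
def model(p):
    ex,ey,ph,ps=p; l=np.array([-np.sin(ps),np.cos(ps),0]);a=np.array([np.cos(ps),np.sin(ps),0]);u=np.cos(ph)*np.array([0,0,1])+np.sin(ph)*l
    return np.array([ex,ey,132.]),a,np.cross(u,a),u
h=cv2.cvtColor(c['frame'],cv2.COLOR_RGB2HSV).astype(int)
w=((h[...,2]>175)&(h[...,1]<45)).astype(np.uint8);w[:150]=0;w[230:]=0;w[:,:240]=0;w[:,310:]=0
# remove shaft: keep mask rows; radial edges from mouth centre
p0=[561,76,.65,.13]
im=c['frame'].astype(float).mean(2)
if __name__=='__main__':
    m=(191.,274.)
    print('shaft/annulus widths')
    for r in range(150,212,2):
        cc=np.nonzero(w[r])[0]; print(r,cc.min() if len(cc) else '',cc.max() if len(cc) else '',len(cc))
    T=np.linspace(0,2*np.pi,180)
    for ph in(.55,.6,.65,.7):
        e,a,b,u=model([561,76,ph,.13])
        P=np.array([proj(C,e+22*u+21.5*(a*np.cos(t)+b*np.sin(t))) for t in T]);Q=np.array([proj(C,e-22*u+9.2*(a*np.cos(t)+b*np.sin(t))) for t in T]);I=np.array([proj(C,e+22*u+9.2*(a*np.cos(t)+b*np.sin(t))) for t in T])
        print(ph,'outer',P.min(0),P.max(0),'inner',I.min(0),I.max(0),'bottom',Q.min(0),Q.max(0))
    for s in(30,60):print('shaft',s,proj(C,e+a*s))
    R=Ro.from_euler('xyz',o['tcp_rot']).as_matrix()
    print('tip pred',proj(C,o['tool_pos']+R@[0,0,152.5]))
E
python3 fit.py
```

```text
shaft/annulus widths
150   0
152 261 280 20
154 261 280 20
156 261 280 20
158 261 280 20
160 262 280 19
162 262 281 20
164 260 283 24
166 257 285 29
168 257 284 28
170 258 282 25
172 262 277 16
174 267 280 14
176 264 284 21
178 261 286 26
180 260 288 29
182 259 290 32
184 257 290 27
186 257 291 24
188 256 291 21
190 256 292 22
192 256 291 21
194 257 291 22
196 257 290 24
198 258 289 24
200 259 288 19
202 261 286 13
204 263 284 8
206 266 268 3
208   0
210   0
0.55 outer [172.85520048 258.62975345] [208.17419194 294.69262844] inner [183.22485077 269.03173703] [198.33439779 284.45903292] bottom [176.20787652 266.51534789] [189.80993514 280.30711395]
0.6 outer [172.86926489 257.68263552] [208.19001782 293.89514007] inner [183.24156902 268.0846785 ] [198.35111789 283.57636838] bottom [176.19600392 267.32884226] [189.79367039 281.160977  ]
0.65 outer [172.87421317 256.78669699] [208.19253599 293.04265738] inner [183.24716288 267.15787179] [198.35586607 282.66850849] bottom [176.19143864 268.15844906] [189.78696036 282.00196923]
0.7 outer [172.87075762 255.9441396 ] [208.19057862 292.13720069] inner [183.24286936 266.25416337] [198.3519942  281.73803272] bottom [176.19473726 269.00221358] [189.79247158 282.82828612]
shaft 30 (np.float64(162.80830942010272), np.float64(274.95281480156086))
shaft 60 (np.float64(137.66194716130286), np.float64(274.9022453817454))
tip pred (np.float64(200.81972054241714), np.float64(276.0415978119004))
```

```bash
python3 - <<'E'
from fit import *
f=c['frame'].astype(int)
print('gray | R-B')
for r in range(180,202): print(r,' '.join('%3d'%v for v in im[r,264:287]),'|',' '.join('%3d'%v for v in (f[r,264:287,0]-f[r,264:287,2])))
# subpixel shaft & jaw edges
g=cv2.GaussianBlur(im,(3,3),0)
for r in (108,112,116,152,154,156,158,160): 
    d=np.diff(g[r]);print(r,im[r,225:345:6].astype(int) if r<120 else (np.argmax(d[250:270])+250.5,np.argmin(d[272:292])+272.5))
E
```

```text
gray | R-B
180 235 235 234 234 234 235 235 234 233 232 234 235 236 235 235 234 232 232 232 233 232 232 228 |   3   3   4   3   4   5   5   5   5   6   6   6   5   6   5   5   5   5   6   5   6   5   6
181 235 234 233 233 234 234 233 232 231 232 234 235 235 235 234 232 231 232 233 233 232 231 229 |   3   4   4   4   4   6   6   6   6   6   6   6   7   7   6   6   6   6   6   6   6   6   6
182 234 233 233 234 234 233 231 228 226 225 225 226 227 229 231 231 231 232 233 232 231 230 229 |   4   4   4   4   6   6   6   8   8  10  11  11  10   8   7   5   6   6   6   6   6   6   6
183 234 233 234 234 233 230 222 213 204 197 196 197 199 209 219 226 231 233 232 232 230 229 231 |   4   4   5   6   6   7   9  14  21  27  31  31  26  19  12   8   6   5   6   6   6   6   6
184 233 233 234 232 227 217 199 183 175 168 167 168 169 178 191 210 224 230 231 231 229 230 233 |   4   4   5   6   8  12  22  38  51  59  63  63  58  47  28  12   7   6   6   6   6   6   7
185 233 234 233 226 208 187 171 162 159 158 158 158 158 160 165 179 202 222 230 230 230 232 234 |   4   5   6   8  15  28  50  67  73  75  
[... 2866 characters left out ...]
 5   6   5   6   6   7   7   7   8
201 235 235 233 231 225 200 162 138 134 133 132 130 128 124 120 116 112 118 162 212 231 234 229 |   6   5   5   6   6   6   6   6   6   6   6   6   6   5   5   5   6   5   7   7   7   7  10
108 [154 146  73  75  73  74  75  75 103  78  76  76  76  75  76  75  75  75
  75  74]
112 [151 147  73  74  73  73  74  75 100  79  76  75  76  75  74  75  75  75
  74  73]
116 [152 151  72  74  73  73  74  75  96  80  76  75  75  75  75  74  74  74
  74  73]
152 (np.float64(261.5), np.float64(280.5))
154 (np.float64(261.5), np.float64(280.5))
156 (np.float64(261.5), np.float64(280.5))
158 (np.float64(261.5), np.float64(280.5))
160 (np.float64(261.5), np.float64(280.5))
```

```bash
python3 - <<'E'
from fit import *
def P(cr,z): return onz(C,(cr[0]/2,130+cr[1]/2),z)
for a,b,z in [((184,257),(178,445),208),((116,252),(122,445),208),((150,300),(150,535),219)]:
    A,B=P(a,z),P(b,z);d=A-B;print(A,B,'psi',np.arctan2(-d[0],d[1]))
T=np.linspace(0,2*np.pi,120)
for ex,ey,ph,ps in [(561,78,.6,.13),(561,78,.58,.15)]:
    e,a,b,u=model([ex,ey,ph,ps])
    f=lambda s,r:np.array([proj(C,e+s*u+r*(a*np.cos(t)+b*np.sin(t))) for t in T])
    for s,r in((22,21.5),(22,9.2),(-22,9.2)):
        q=f(s,r);print(q.min(0).round(1),q.max(0).round(1),end=' ')
    print([np.round(proj(C,e+a*s),1) for s in(25,35)])
    R=Ro.from_euler('xyz',o['tcp_rot']).as_matrix(); tip=o['tool_pos']+R@[0,0,152.5]
    # tcp target (aligned) 10mm-behind-mouth etc
    for D in(214.5,184.5,174.5): print(D,e+u*D, 'delta', (e+u*D-o['tool_pos'])/30)
    rel=Ro.from_matrix(np.column_stack([a,np.cross(-u,a),-u]))*Ro.from_matrix(R).inv();print('turn units',np.degrees(rel.as_rotvec())/8,'tip off',tip-e-62*u)
E
```

```text
[653.03607179 162.72303457 208.        ] [676.42459984  48.0592662  208.        ] psi 0.2012146190514033
[677.23182667 167.706055   208.        ] [701.56481988  54.46685192 208.        ] psi 0.21166275276846322
[667.18948654 150.99779234 219.        ] [700.96628918 -10.41937614 219.        ] psi 0.20627530790381293
[172.8 256.5] [208.3 292.8] [183.2 266.9] [198.4 282.5] [176.2 266.3] [189.8 280.2] [array([166.8, 273.9]), array([158.6, 273.8])]
214.5 [545.29925574 198.09382246 309.0344894 ] delta [ 0.04586559 -0.24871431  0.08791474]
184.5 [547.49516403 181.29748366 284.27442095] delta [ 0.11906254 -0.80859228 -0.73742087]
174.5 [548.22713346 175.69870405 276.0210648 ] delta [ 0.14346152 -0.99521826 -1.01253274]
turn units [0.33809014 0.04551364 0.00237245] tip off [-0.61870543  1.61508417  1.60523348]
[173.1 256.9] [208.4 293.2] [183.5 267.3] [198.6 282.8] [176.  265.9] [189.6 279.8] [array([166.9, 273.5]), array([158.7, 273.4])]
214.5 [543.433378   194.23116191 311.42123841] delta [-0.01633033 -0.37746967  0.16747304]
184.5 [545.89024821 177.97505535 286.32735891] delta [ 0.06556534 -0.91933989 -0.66898961]
174.5 [546.70920495 172.55635317 277.96273241] delta [ 0.0928639  -1.09996329 -0.94781049]
turn units [0.47946765 0.06885804 0.14557042] tip off [-0.07938412  2.73156415  0.91535731]
```

```bash
python3 - <<'E'
from fit import *
T=np.linspace(0,2*np.pi,90)
def res(p):
    e,a,b,u=model(p); f=lambda s,r:np.array([proj(C,e+s*u+r*(a*np.cos(t)+b*np.sin(t))) for t in T])
    i=f(22,9.2);q=f(-22,9.2);ou=f(22,21.5); mid=lambda z:(z.min(0)+z.max(0))/2
    s1,s2=np.array(proj(C,e+a*30)),np.array(proj(C,e+a*45)); sc=s1[1]+(s2[1]-s1[1])*(156-s1[0])/(s2[0]-s1[0])
    return np.r_[mid(ou)[1]-274.2,ou.min(0)[0]-173,mid(i)[1]-274.4,q.max(0)[0]-189.2,mid(q)[1]-272.6,sc-271.]
s=least_squares(res,[561,77,.6,.15]);print(s.x,s.fun)
# independent: wide jaw-edge line directions in initial top view
t=cv2.imread('pics/top1.png');g=cv2.GaussianBlur(cv2.cvtColor(t,cv2.COLOR_BGR2GRAY),(3,3),0).astype(float)
CT=cam(capture('top'))
hsv=cv2.cvtColor(t,cv2.COLOR_BGR2HSV);m=((hsv[...,2]>150)&(hsv[...,1]<60));m[:115]=0;m[150:]=0;m[:,:112]=0;m[:,180:]=0
n,l,st,ce=cv2.connectedComponentsWithStats(m.astype(np.uint8))
for k in range(1,n):
    if st[k,4]>60:
        r,cc=np.nonzero(l==k);v=np.polyfit(cc,r,1);A,B=onz(CT,(np.polyval(v,cc.min()),cc.min()),208),onz(CT,(np.polyval(v,cc.max()),cc.max()),208);print(st[k],A,B,np.arctan2(B[0]-A[0],A[1]-B[1]))
E
```

```text
[5.61378299e+02 7.91503969e+01 5.87845362e-01 2.02960260e-01] [ 0.00217579  0.36242864 -0.14295023 -0.40075681 -0.22382211  0.33329385]
[114 123  59  15 209] [677.97289627 153.56930183 208.        ] [697.47436859  53.2172525  208.        ] 0.19193830224697064
[116 132  59  17 304] [660.35654975 149.86203637 208.        ] [679.93281388  49.72694511 208.        ] 0.1930635097197274
```

```bash
python3 - <<'E'
from fit import *
e,a,b,u=model([561.3,78.9,.588,.197])
R=Ro.from_euler('xyz',o['tcp_rot']).as_matrix()
rel=Ro.from_matrix(np.column_stack([a,np.cross(-u,a),-u]))*Ro.from_matrix(R).inv()
print('u',u,'delta',(e+u*192.5-o['tool_pos'])/30,'turn',np.degrees(rel.as_rotvec())/8)
E
```

```text
u [-0.10857007  0.54396916  0.83205174] delta [-0.11767797 -0.73553062 -0.46638258] turn [0.42290746 0.06860981 0.48063546]
```

>>> play_rows([
  [[-0.06,-0.37,-0.1],[0.21,0.035,0.24]],
  [[-0.06,-0.37,-0.37],[0.21,0.035,0.24]],
  [[0,0,0],[0,0,0]],
  [[0,0,0],[0,0,0]],
  [[0,0,0],[0,0,0]],
])

```text
time: 12.42
tool_pos: [540.6, 184.1, 292.2]
tcp_rot: [2.553, -0.0, 0.197]
contact_force: [0.4, 0.1, -2.8]
grip_width: 26.6
finger_force: 30.0
```

```bash
python3 - <<'E'
from fit import *
print(o['tool_pos'],o['tcp_rot'])
e,a,b,u=model([561.3,78.9,.588,.197])
d=o['tool_pos']-e;print('along',d@u,'lat a',d@a,'lat b',d@b)
print('mouth',proj(C,e+22*u),'tip',proj(C,e+40*u), proj(C,e+60*u))
f=c['frame'];cv2.imwrite('pics/w5.png',cv2.resize(cv2.cvtColor(f[140:260,215:335],cv2.COLOR_RGB2BGR),(600,600),interpolation=cv2.INTER_CUBIC))
E
```

```text
[540.53426029 184.0424557  292.07731703] [2.55306969e+00 2.36858737e-05 1.97245227e-01]
along 192.64140078694217 lat a 0.21525555477173766 lat b 0.3791169247413579
mouth (np.float64(196.6195673327009), np.float64(276.2073353842956)) tip (np.float64(201.01053796329072), np.float64(276.2453402552043)) (np.float64(206.50318020604308), np.float64(276.29288034985433))
```

View pics/w5.png

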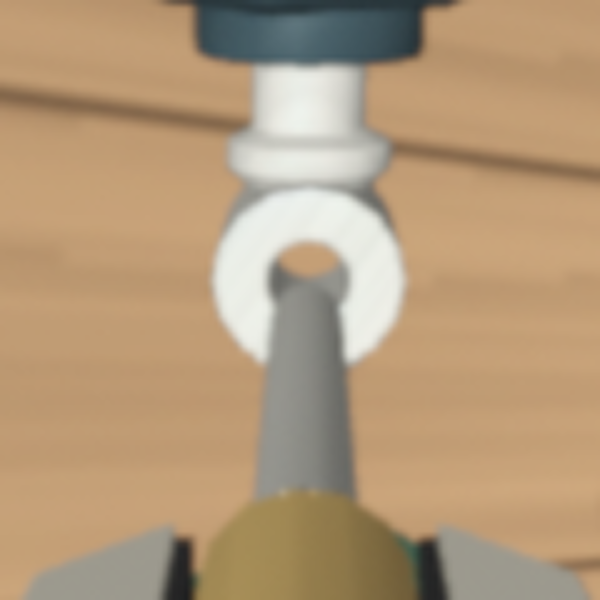

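The tip and bore line up: mouth at crop (278,309), tip at (285,306). I'll insert.

>>> play_rows([
  [[0.036,-0.181,-0.277],[0,0,0]],
  [[0.036,-0.181,-0.277],[0,0,0]],
  [[0.036,-0.181,-0.277],[0,0,0]],
  [[0.036,-0.181,-0.277],[0,0,0]],
  [[0,0,0],[0,0,0]],
])

```text
time: 13.1
tool_pos: [544.4, 161.1, 257.9]
tcp_rot: [2.553, 0.002, 0.196]
contact_force: [0.0, 0.1, -2.7]
grip_width: 26.4
finger_force: 30.0
```

>>> play_rows([
  [[0.036,-0.181,-0.277],[0,0,0]],
  [[0.036,-0.181,-0.277],[0,0,0]],
  [[0.036,-0.181,-0.277],[0,0,0]],
  [[0.036,-0.181,-0.277],[0,0,0]],
  [[0,0,0],[0,0,0]],
])

```text
time: 13.72
tool_pos: [548.7, 139.5, 224.7]
tcp_rot: [2.553, 0.002, 0.196]
contact_force: [-0.2, -0.1, -2.4]
grip_width: 26.2
finger_force: 30.0
```

>>> play_rows([
  [[0.036,-0.181,-0.277],[0,0,0]],
  [[0.036,-0.181,-0.277],[0,0,0]],
  [[0.036,-0.181,-0.277],[0,0,0]],
  [[0.036,-0.181,-0.277],[0,0,0]],
  [[0,0,0],[0,0,0]],
])

```text
time: 14.35
tool_pos: [553.0, 117.7, 191.5]
tcp_rot: [2.553, 0.002, 0.196]
contact_force: [0.5, 0.2, -3.3]
grip_width: 26.8
finger_force: 30.0
```

```bash
python3 - <<'E'
from fit import *
print(o['time'],o['tool_pos'],o['tcp_rot'],o['contact_force'],o['moment'])
e,a,b,u=model([561.3,78.9,.588,.197])
d=o['tool_pos']-e;print('along',d@u,'lat a',d@a,'lat b',d@b)
f=c['frame'];cv2.imwrite('pics/w6.png',cv2.resize(cv2.cvtColor(f[140:300,195:355],cv2.COLOR_RGB2BGR),(600,600),interpolation=cv2.INTER_CUBIC))
E
```

```text
14.4 [553.22505241 118.07499086 192.01711756] [2.55310203e+00 9.24963687e-04 1.96564146e-01] [ 0.44100703 -0.55289941 -2.60473505] [0.66222748 0.16895286 0.01163732]
along 72.12403140232963 lat a -0.2511112942151459 lat b -0.011162544411472406
```

>>> play_rows([
  [[0.036,-0.181,-0.277],[0,0,0]],
  [[0.036,-0.181,-0.277],[0,0,0]],
  [[0.018,-0.09,-0.139],[0,0,0]],
  [[0,0,0],[0,0,0]],
  [[0,0,0],[0,0,0]],
])

```text
time: 15.02
tool_pos: [556.2, 104.9, 171.7]
tcp_rot: [2.553, -0.0, 0.197]
contact_force: [0.1, 1.0, -1.8]
grip_width: 26.8
finger_force: 30.0
```

>>> play_rows([
  [[0.007,-0.036,-0.055],[0,0,0]],
  [[0,0,0],[0,0,0]],
])

```text
time: 15.28
tool_pos: [556.2, 103.7, 169.9]
tcp_rot: [2.553, 0.0, 0.197]
contact_force: [0.6, 0.6, -2.6]
grip_width: 26.6
finger_force: 30.0
```

>>> play_rows([
  [[0.007,-0.036,-0.055],[0,0,0]],
  [[0,0,0],[0,0,0]],
])

```text
time: 15.52
tool_pos: [556.5, 102.9, 168.7]
tcp_rot: [2.553, -0.001, 0.197]
contact_force: [-1.9, 4.0, 1.4]
grip_width: 26.4
finger_force: 30.0
```

>>> play_rows([
  [[0.006,-0.028,-0.042],[0,0,0]],
  [[0,0,0],[0,0,0]],
])

```text
time: 15.78
tool_pos: [556.6, 102.9, 168.7]
tcp_rot: [2.554, -0.002, 0.197]
contact_force: [-5.4, 7.6, 11.6]
grip_width: 25.9
finger_force: 30.0
```

```bash
python3 - <<'E'
from fit import *
print(o['time'],o['tool_pos'],o['tcp_rot'],o['contact_force'],o['moment'],o['joint_positions'])
e,a,b,u=model([561.3,78.9,.588,.197])
d=o['tool_pos']-e;print('along',d@u,'lat a',d@a,'lat b',d@b)
# swing plan: rotate about a thru e
p0=o['tool_pos']; n=9
tot=.588+.15
p=p0
for k in range(1,n+1):
    Rk=Ro.from_rotvec(a*tot*k/n).as_matrix(); q=e+Rk@(p0-e); print(k,((q-p)/30).round(3)); p=q
print('turn',np.degrees(a*tot/n)/8)
E
```

```text
15.825 [556.63395215 102.91588557 168.64082895] [ 2.55385677e+00 -2.06324726e-03  1.97374611e-01] [-5.41162272  7.52029315  9.62924674] [ 0.60719889  0.75002364 -0.36844189] [ 0.34336849  0.57339966  1.50917524 -0.62279391  1.22525781  1.98431577]
along 44.05755961108542 lat a 0.12478908386944286 lat b 0.03126046060589933
1 [ 0.02  -0.101  0.063]
2 [ 0.021 -0.105  0.054]
3 [ 0.022 -0.109  0.045]
4 [ 0.022 -0.113  0.036]
5 [ 0.023 -0.115  0.026]
6 [ 0.023 -0.117  0.017]
7 [ 0.024 -0.118  0.007]
8 [ 0.024 -0.118 -0.003]
9 [ 0.023 -0.117 -0.013]
turn [0.57592264 0.11494762 0.        ]
```

Home on the eye, with about 14 N along the bore. Now I'll swing.

>>> play_rows([
  [[0.02,-0.101,0.063],[0.576,0.115,0]],
  [[0.021,-0.105,0.054],[0.576,0.115,0]],
  [[0.022,-0.109,0.045],[0.576,0.115,0]],
  [[0,0,0],[0,0,0]],
])

```text
time: 16.32
tool_pos: [559.5, 93.3, 174.5]
tcp_rot: [2.802, -0.005, 0.196]
contact_force: [-2.9, 9.4, 12.1]
grip_width: 26.2
finger_force: 30.0
```

>>> play_rows([
  [[0.022,-0.113,0.036],[0.576,0.115,0]],
  [[0.023,-0.115,0.026],[0.576,0.115,0]],
  [[0.023,-0.117,0.017],[0.576,0.115,0]],
  [[0,0,0],[0,0,0]],
])

```text
time: 16.82
tool_pos: [561.7, 83.1, 177.2]
tcp_rot: [3.049, -0.005, 0.196]
contact_force: [-3.2, 8.3, 15.1]
grip_width: 26.3
finger_force: 30.0
```

>>> play_rows([
  [[0.024,-0.118,0.007],[0.576,0.115,0]],
  [[0.024,-0.118,-0.003],[0.576,0.115,0]],
  [[0,0,0],[0,0,0]],
])

```text
time: 17.2
tool_pos: [563.1, 75.7, 177.3]
tcp_rot: [-3.071, -0.005, 0.196]
contact_force: [-1.6, 6.7, 15.4]
grip_width: 26.4
finger_force: 30.0
```

```bash
python3 - <<'E'
from fit import *
print(o['time'],o['tool_pos'],o['tcp_rot'],o['contact_force'],o['moment'])
e,a,b,u=model([561.3,78.9,0,.197]);d=o['tool_pos']-e
R=Ro.from_euler('xyz',o['tcp_rot']).as_matrix()
print('tilt pos',np.arctan2(-d@np.cross([0,0,1],a),d[2]),'tilt tool',np.arctan2(R[:,2]@np.cross([0,0,1],a),-R[2,2]),'r',np.hypot(d@np.cross([0,0,1],a),d[2]),'a',d@a)
E
```

```text
17.25 [563.13440927  75.68166696 177.26523775] [-3.07215902 -0.00484078  0.1961662 ] [-2.16633349  5.86840163 14.87022828] [1.13428478 0.42410851 0.1239028 ]
tilt pos 0.07750074767945352 tilt tool 0.06943039907295158 r 45.40151858805723 a 1.1690097826376953
```

>>> play_rows([
  [[0.012,-0.059,-0.005],[0.288,0.057,0]],
  [[0.012,-0.059,-0.008],[0.288,0.057,0]],
  [[0,0,0],[0,0,0]],
])

```text
time: 17.62
tool_pos: [563.7, 72.3, 177.0]
tcp_rot: [-2.99, -0.005, 0.197]
contact_force: [-3.0, 6.2, 16.3]
grip_width: 25.6
finger_force: 30.0
```

>>> play_rows([
  [[0.012,-0.059,-0.01],[0.288,0.057,0]],
  [[0,0,0],[0,0,0]],
])

```text
time: 17.88
tool_pos: [564.1, 70.6, 176.7]
tcp_rot: [-2.949, -0.005, 0.197]
contact_force: [-1.1, 6.2, 14.9]
grip_width: 25.8
finger_force: 30.0
```

```bash
cat > st.py <<'E'
from fit import *
print(o['time'],o['tool_pos'],o['tcp_rot'],o['contact_force'],o['moment'])
e,a,b,u=model([561.3,78.9,0,.197]);d=o['tool_pos']-e
R=Ro.from_euler('xyz',o['tcp_rot']).as_matrix()
print('tilt pos',np.arctan2(-d@np.cross([0,0,1],a),d[2]),'tilt tool',np.arctan2(R[:,2]@np.cross([0,0,1],a),-R[2,2]),'r',np.hypot(d@np.cross([0,0,1],a),d[2]),'a',d@a)
M=o['moment']+np.cross((o['tool_pos']-e)/1000,o['contact_force']);print('moment about screw',M@a,'(if moment at TCP)')
E
python3 st.py
```

```text
17.925 [564.12840349  70.55433397 176.70182112] [-2.94950347 -0.00482845  0.19690169] [-1.33175552  5.57688133 16.0359609 ] [ 1.20043643  0.4781784  -0.0136915 ]
tilt pos 0.19303556960181933 tilt tool 0.1920909095732043 r 45.54780708490246 a 1.140214469418995
moment about screw 0.874564120518824 (if moment at TCP)
```

>>> play_rows([
  [[0.012,-0.059,-0.013],[0.288,0.057,0]],
  [[0,0,0],[0,0,0]],
])

```text
time: 18.18
tool_pos: [564.5, 68.7, 176.3]
tcp_rot: [-2.908, -0.005, 0.197]
contact_force: [-2.2, 6.0, 15.6]
grip_width: 26.1
finger_force: 30.0
```

>>> play_rows([
  [[0.012,-0.059,-0.015],[0.288,0.057,0]],
  [[0,0,0],[0,0,0]],
])

```text
time: 18.42
tool_pos: [564.8, 67.1, 176.0]
tcp_rot: [-2.866, -0.005, 0.197]
contact_force: [-2.4, 6.1, 17.0]
grip_width: 26.0
finger_force: 30.0
```

```bash
python3 st.py
```

```text
18.475 [564.78128591  67.12375432 175.99130854] [-2.86708865 -0.00483995  0.19696595] [-2.31981601  5.08214181 16.19232749] [1.42316623 0.47197679 0.12804086]
tilt pos 0.27115891942441317 tilt tool 0.27450691112947634 r 45.65966100840145 a 1.1090076274755702
moment about screw 1.0507687057612158 (if moment at TCP)
```

```bash
python3 - <<'E'
from fit import *
B=lambda x:cv2.cvtColor(x,cv2.COLOR_RGB2BGR)
s=capture('scene')
f=c['frame']
cv2.imwrite('pics/m1.png',np.hstack([cv2.resize(B(f[150:330,185:365]),(400,400),interpolation=cv2.INTER_CUBIC),cv2.resize(B(s['frame'][110:230,330:450]),(400,400),interpolation=cv2.INTER_CUBIC)]))
CS=cam(s);e,a,b,u=model([561.3,78.9,-.15,.197]);print('scene eye,mouth,tip',[(np.array(proj(CS,e+k*u))-[110,330])*400/120 for k in(0,22,-108)])
print('wrist eye..',[(np.array(proj(C,e+k*u))-[150,185])*400/180 for k in(0,22,50,62,-108)])
E
```

```text
scene eye,mouth,tip [array([260.98658938, 174.08088297]), array([230.84927351, 174.4102489 ]), array([396.1238046 , 172.60398982])]
wrist eye.. [array([208.52453363, 201.06834938]), array([239.68718269, 191.38211474]), array([291.24147212, 175.35758027]), array([319.04734784, 166.71472594]), array([116.78404645, 229.58389319])]
```

View pics/m1.png

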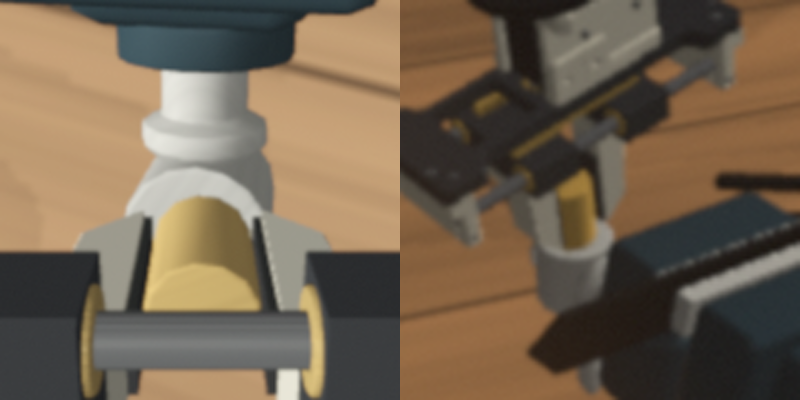

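The knob is still seated on the eye. The eye's side shows to the right of its mouth face, so the eye lags the tool. I'll measure the lag numerically.

```bash
cat > ang.py <<'E'
from fit import *
h=cv2.cvtColor(c['frame'],cv2.COLOR_RGB2HSV).astype(int)
T=np.linspace(0,2*np.pi,721)
im=cv2.GaussianBlur(im,(3,3),0.6)
rows=range(222,246,3)
gx=np.abs(cv2.Sobel(im,cv2.CV_64F,1,0))+0;gy=np.abs(cv2.Sobel(im,cv2.CV_64F,0,1));G=np.hypot(gx,gy)
# silhouette + mouth-face edge score on upper (a>0) half
best=[]
for ph in np.arange(-.40,.75,.01):
  for dx in np.arange(-2,2.1,.5):
   for dy in np.arange(-2,2.1,.5):
    e,a,b,u=model([561.3+dx,78.9+dy,ph,.197])
    t=np.linspace(-1.3,1.3,80)
    P=np.array([e+22*u+21.5*(a*np.cos(x)+b*np.sin(x)) for x in t]);K,R,tt=C
    q=(K@(R@P.T+tt[:,None]));rc=np.array([q[1]/q[2],q[0]/q[2]])
    # face outline: inside brighter than outside
    P2=np.array([e+22*u+23.5*(a*np.cos(x)+b*np.sin(x)) for x in t]);q=(K@(R@P2.T+tt[:,None]));ro=np.array([q[1]/q[2],q[0]/q[2]])
    P3=np.array([e+22*u+19.5*(a*np.cos(x)+b*np.sin(x)) for x in t]);q=(K@(R@P3.T+tt[:,None]));ri=np.array([q[1]/q[2],q[0]/q[2]])
    s=lambda z:cv2.remap(im.astype(np.float32),z[1][None].astype(np.float32),z[0][None].astype(np.float32),cv2.INTER_LINEAR)[0]
    k=rc[0]<float(__import__('sys').argv[1])
    best.append((np.clip(s(ri)-s(ro),-20,30)[k].mean(),ph,dx,dy,k.sum()))
best.sort(reverse=True)
for x in best[:8]:print(np.round(x,3))
E
python3 ang.py 246
python3 - <<'E'
from fit import *
for r in range(222,262,4):print(r,im[r,232:314:2].astype(int))
E
```

```text
[ 2.8926e+01 -3.0000e-02  5.0000e-01 -2.0000e+00  7.2000e+01]
[28.908 -0.15   0.5    0.    73.   ]
[ 2.8907e+01 -5.0000e-02  5.0000e-01 -1.5000e+00  7.2000e+01]
[ 2.8895e+01 -7.0000e-02  5.0000e-01 -1.0000e+00  7.3000e+01]
[ 2.889e+01 -6.000e-02  5.000e-01 -1.000e+00  7.300e+01]
[28.89 -0.23  0.    2.   73.  ]
[ 2.8885e+01 -4.0000e-02  5.0000e-01 -2.0000e+00  7.2000e+01]
[ 2.887e+01 -6.000e-02  5.000e-01 -1.500e+00  7.200e+01]
222 [154 154 154 154 154 154 154 155 154 155 158 186 188 181 176 173 169 168
 168 164 159 153 152 149 143 134 128 122 116 111 107 106 106 106 105 104
 113 143 152 153 154]
226 [151 151 151 152 152 153 154 154 154 162 187 188 180 176 180 182 184 186
 190 195 197 193 178 158 143 128 117 110 108 108 105 104 106 105 103 104
 106 116 148 150 150]
230 [152 152 152 151 151 151 151 151 162 189 191 199 204 205 202 200 199 198
 200 200 199 198 196 197 200 201 200 196 170 123 106 106 106 105 103 105
 106 108 145 153 153]
234 [152 152 151 152 152 152 152 170 205 212 203 201 201 200 199 197 198 199
 198 197 197 196 198 200 200 199 199 198 194 191 186 161 118 104 103 105
 10
[... 350 characters left out ...]
143 156 156]
246 [155 155 155 155 161 194 175 160 152 175 187 193 197 194 182 176 171 163
 156 149 141 131 121 112 105  99  94  92  92  92 111 178 194 193 185 174
 150 144 150 154 155]
250 [154 152 151 150 151 150 150 150 130  51  54 176 193 183 179 174 168 161
 154 147 138 128 119 111 104  98  94  91  91  92  91  98 175 148  47 107
 162 150 150 150 150]
254 [150 151 150 150 150 150 151 148  97  39  51 173 187 181 176 172 167 160
 152 144 135 125 115 109 105  99  94  92  92  92  91  89 103 115  48  63
 163 153 150 150 150]
258 [151 150 150 151 150 150 150 138  61  37  42 167 185 179 174 171 164 157
 149 141 133 123 114 109 105 100  95  92  91  91  91  90  87  79  53  42
 132 157 150 150 150]
```

```bash
python3 - <<'E'
from fit import *
t=np.linspace(0,2*np.pi,361)
for ph,dx,dy in [(-.03,.5,-2),(-.06,.5,-1),(-.11,.5,-.5),(-.15,.5,0),(-.19,.2,1),(-.23,0,2)]:
    e,a,b,u=model([561.3+dx,78.9+dy,ph,.197])
    P=np.array([proj(C,e+s*u+21.5*(a*np.cos(x)+b*np.sin(x))) for x in t for s in(-22,22)])
    k=(P[:,0]<232); print(ph,dy,'maxcol',P[:,1].max(),[round(P[abs(P[:,0]-r)<.7,1].max(),1) for r in(222,226,230,234,238,242)])
E
```

```text
-0.03 -2 maxcol 313.09181530395017 [np.float64(310.2), np.float64(311.9), np.float64(312.8), np.float64(313.1), np.float64(312.9), np.float64(312.0)]
-0.06 -1 maxcol 311.0187428110221 [np.float64(308.5), np.float64(310.1), np.float64(310.8), np.float64(311.0), np.float64(310.7), np.float64(309.8)]
-0.11 -0.5 maxcol 309.0272439863827 [np.float64(306.7), np.float64(308.2), np.float64(308.9), np.float64(309.0), np.float64(308.6), np.float64(307.5)]
-0.15 0 maxcol 307.2694679302463 [np.float64(305.3), np.float64(306.6), np.float64(307.2), np.float64(307.2), np.float64(306.7), np.float64(305.4)]
-0.19 1 maxcol 305.5049842146355 [np.float64(303.0), np.float64(304.1), np.float64(304.7), np.float64(304.7), np.float64(304.1), np.float64(302.8)]
-0.23 2 maxcol 305.25984476767354 [np.float64(300.7), np.float64(301.8), np.float64(302.2), np.float64(302.2), np.float64(301.5), np.float64(301.4)]
```

The measured edges match a screw angle of about 0.15. One more firm nudge will confirm the stop.

>>> play_rows([
  [[0.012,-0.059,-0.017],[0.288,0.057,0]],
  [[0.02,-0.08,-0.01],[0.288,0.057,0]],
  [[0,0,0],[0,0,0]],
  [[0,0,0],[0,0,0]],
])

```text
time: 19.23
tool_pos: [565.3, 64.8, 176.0]
tcp_rot: [-2.782, -0.005, 0.198]
contact_force: [-3.3, 11.8, 20.2]
grip_width: 26.2
finger_force: 30.0
```

```bash
python3 st.py; python3 - <<'E'
from fit import *
for r in range(218,246,4):print(r,im[r,240:316:2].astype(int))
t=np.linspace(0,2*np.pi,361)
for ph,dx,dy in [(-.09,.5,0),(-.12,.5,0),(-.15,.5,0),(-.18,.5,0)]:
    e,a,b,u=model([561.3+dx,78.9+dy,ph,.197])
    P=np.array([proj(C,e+s*u+21.5*(a*np.cos(x)+b*np.sin(x))) for x in t for s in(-22,22)])
    print(ph,[(round(P[abs(P[:,0]-r)<.7,1].min(),1),round(P[abs(P[:,0]-r)<.7,1].max(),1)) for r in(226,230,234,238,242)])
E
```

```text
19.275 [565.24567428  64.82005814 175.9861371 ] [-2.78225249 -0.00494627  0.19842441] [-3.79083362 11.37354977 20.01222458] [2.57968146 0.76586055 0.15180264]
tilt pos 0.320068625834344 tilt tool 0.35935003511732166 r 46.33954518947379 a 1.1135154780821668
moment about screw 1.8646714630140824 (if moment at TCP)
218 [157 157 157 157 157 157 158 160 179 203 211 212 211 208 204 200 195 190
 185 180 174 167 161 153 145 136 127 124 122 118 114 109 109 122 148 150
 150 151]
222 [155 155 156 156 157 157 157 157 170 188 181 174 168 164 162 157 153 149
 149 147 143 137 131 125 120 115 112 111 109 109 110 109 109 110 117 145
 152 152]
226 [155 155 154 154 153 154 161 183 184 185 198 201 201 201 200 202 203 198
 189 170 149 135 121 113 112 112 110 109 110 110 110 108 108 110 110 119
 150 153]
230 [154 155 155 155 157 180 202 209 208 206 204 202 201 202 203 203 201 201
 199 201 204 204 202 196 162 120 109 110 111 110 109 108 110 111 109 112
 149 159]
234 [156 155 155 163 207 211 203 203 204 202 201 200 202 203 201 200 199 200
 202 204 203 202 202 200 197 195 184 145 114 109 108 108 110 110 109 
[... 461 characters left out ...]
(np.float64(240.3), np.float64(312.9)), (np.float64(238.5), np.float64(311.9))]
-0.12 [(np.float64(254.6), np.float64(311.5)), (np.float64(248.0), np.float64(312.3)), (np.float64(243.9), np.float64(312.4)), (np.float64(241.2), np.float64(312.0)), (np.float64(239.3), np.float64(311.0))]
-0.15 [(np.float64(256.0), np.float64(310.8)), (np.float64(248.8), np.float64(311.5)), (np.float64(244.9), np.float64(311.6)), (np.float64(241.9), np.float64(311.2)), (np.float64(240.1), np.float64(310.0))]
-0.18 [(np.float64(255.8), np.float64(310.1)), (np.float64(250.1), np.float64(310.7)), (np.float64(246.1), np.float64(310.8)), (np.float64(242.9), np.float64(310.3)), (np.float64(241.0), np.float64(309.1))]
```

The moment jumped from 1.05 to 1.86 N m, so the screw is at its stop. I'll release and retreat.

>>> play_rows([
  [[0,0,0.02],[0,0,0]],
  [[0,0,0],[0,0,0]],
  [[0,0,0],[0,0,0]],
  [[0,0,0],[0,0,0]],
  [[0,0,0],[0,0,0]],
  [[0,0,0],[0,0,0]],
  [[0,0,0],[0,0,0]],
  [[0,0,0],[0,0,0]],
], hand=1)

```text
time: 20.32
tool_pos: [564.7, 61.9, 172.6]
tcp_rot: [-2.787, -0.0, 0.197]
contact_force: [-0.7, 0.4, -0.1]
grip_width: 91.6
finger_force: 0.0
```

>>> play_rows([
  [[0.02,-0.1,0.28],[0,0,0]],
  [[0.03,-0.17,0.47],[0,0,0]],
  [[0.03,-0.17,0.47],[0,0,0]],
  [[0.03,-0.17,0.47],[0,0,0]],
  [[0.05,-0.25,0.7],[0,0,0]],
  [[0.05,-0.25,0.7],[0,0,0]],
  [[0.05,-0.25,0.7],[0,0,0]],
  [[0.05,-0.25,0.7],[0,0,0]],
  [[0,0,0],[0,0,0]],
  [[0,0,0],[0,0,0]],
])

```text
time: 21.58
tool_pos: [573.7, 13.7, 306.7]
tcp_rot: [-2.787, 0.001, 0.197]
contact_force: [0.3, -0.6, 0.4]
grip_width: 91.7
finger_force: 0.0
```

>>> play_rows([
  [[-0.9,0,0.3],[-0.9,-0.18,0]],
  [[-0.9,0,0.3],[-0.9,-0.18,0]],
  [[-0.9,0,0.3],[-0.7,-0.14,0]],
  [[-0.5,0,0],[0,0,0]],
  [[0,0,0],[0,0,0]],
  [[0,0,0],[0,0,0]],
])

```text
time: 22.32
tool_pos: [478.4, 13.5, 333.7]
tcp_rot: [3.141, 0.001, 0.197]
contact_force: [0.7, 0.0, -0.7]
grip_width: 92.0
finger_force: 0.0
```

```bash
python3 - <<'E'
from fit import *
print(o['time'],o['tool_pos'],o['tcp_rot'],o['contact_force'])
s=capture('scene');t=capture('top')
B=lambda x:cv2.cvtColor(x,cv2.COLOR_RGB2BGR)
e,a,b,u=model([561.3,78.9,-.15,.197])
w=np.array(proj(C,e)).astype(int);print(w,[proj(C,e+k*u) for k in(-108,22,62)])
r0=max(0,w[0]-75);c0=max(0,w[1]-75)
L=cv2.resize(B(c['frame'][r0:r0+150,c0:c0+150]),(400,400),interpolation=cv2.INTER_CUBIC)
cv2.imwrite('pics/fin.png',np.hstack([L,cv2.resize(B(s['frame'][110:330,150:450]),(400,400))]))
print([(np.array(proj(C,e+k*u))-[r0,c0])*400/150 for k in(-108,22,62)])
E
```

```text
22.375 [478.48296895  13.39448929 333.6086695 ] [3.14076069e+00 7.01851783e-04 1.96856663e-01] [0.27460799 0.27206217 0.93831688]
[107 232] [(np.float64(109.69054023675479), np.float64(231.26331494619228)), (np.float64(106.37730580490505), np.float64(232.22936757531414)), (np.float64(104.74576123035546), np.float64(232.70508336246823))]
[array([207.17477396, 198.03550652]), array([198.33948215, 200.61164687]), array([193.98869661, 201.8802223 ])]
```

View pics/fin.png

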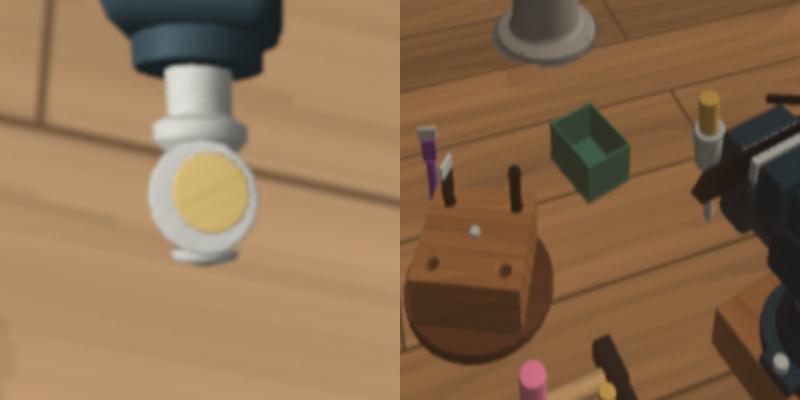

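The final picture shows the knob seated on the eye (left crop, about (193,211)) and the eye at the stop angle. The punch, chisel, tin and hammer are in place.

```bash
python3 -c "
from plant import bot
print(bot.close_job())"
```

```text
the job is handed in; nothing more can be done
None
```

The handle is home in the eye, the screw is swung clockwise to its stop, and the handle is released; I handed the job in at about 22 s. I read the stop from a sharp rise in turning moment and an eye angle of about 0.15 rad in the pictures, and did not check separately that the blank is nipped.

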